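# Make up the cutting kit and the mounting kit for a lino class

## Task

Make up the two class kits on their fitted boards. The blue-ended board is the cutting kit: the blue-handled gouge with its handle towards the blue end, the eraser, and the blue ink jar with the black lid; the red-ended board is the mounting kit: the pink ink jar with the yellow lid and the glue stick, each thing down flat in the recess made for it, jars and glue stick upright. Keep the jars and the glue stick upright and do not drop them, and leave the pale yellow ink jar and the brown gouge where they are.

Things in the scene. Friction and masses are not known exactly. Their poses are not given: they have to be found in the camera images.
- blue_gouge: lino gouge, blue turned handle and thin blade, lying flat, 141 long, 23 wide, 20 high. Origin: mid-length, underside. Its y axis runs to the butt of the handle: handle y -12 to +70 (grip near y +20), blade y -70 to -14, 7 high. It starts within about 0.45 rad of its trough's direction. The trough's blade part (board y -77.5 to -23.5) is only 24 wide, so gouge y must point along board y.
- eraser_block: white eraser in an orange-brown card sleeve, lying flat, 23 (x) x 56 (y) x 13 high; origin at the centre of its underside.
- blue_ink_jar: glass jar of blue ink with a black lid, standing, diameter 52, 62 high; origin at the centre of its underside, z up.
- pink_ink_jar: glass jar of pink ink with a yellow lid, standing, diameter 56, 70 high; origin at the centre of its underside, z up.
- glue: glue stick, green cap and foot with a cream band, standing, diameter 27, 94 high; origin at the centre of its underside, z up.
- cutting_board: larger plywood kit board, 131 (x) x 175 (y) x 12 high, fixed; +y end strip painted blue. Origin: centre of underside. Grey felt-floored recesses 5 deep (floor at z 7): jar well, diameter 70, at x -22.5 y -42.5; eraser recess 37 (x) x 70 (y) at x -22.5 y +35.5; gouge trough 37 x 153 (y) centred at x +39 y -1, its wide handle part at the blue end.
- mounting_board: smaller plywood kit board, 86 (x) x 146 (y) x 12 high, fixed to the table; its +y end is a 10 wide strip painted red. Origin: centre of the underside, z up. Two round grey felt-floored wells, each 5 deep (floor 7 above the table): diameter 70 centred at x 0, y -29, for the pink ink jar; diameter 41 centred at x 0, y +36, for the glue stick.
- pale_ink_jar: bystander: jar of pale yellow ink with a dark grey lid, diameter 52, 84 high; origin at the centre of its underside. Stays where it is.
- brown_gouge: bystander: lino gouge like the blue one but with a dark brown handle, 141 x 23 x 20; origin in the middle of its underside. Stays where it is.
There are look-alikes about, which are no part of the job. What is meant by the glue is not orange or purple, and is the smaller of those in its own colour.

How it is judged:
At the end, for the whole second after the job is handed in: Each thing rests at rest on the floor of its own recess (underside 7 mm above the table +-2.5 mm), within 10 mm of the recess centre in x and y, tilted under 4.5 degrees; the gouge lies within 0.2 rad of its trough, handle to the blue end, and the eraser within 0.3 rad (x of blue_gouge in the frame of cutting_board between 0.029 and 0.049 m and y of blue_gouge in the frame of cutting_board between -0.011 and 0.009 m and z of blue_gouge in the frame of cutting_board between 0.0045 and 0.0095 m and angle between each of blue_gouge, eraser_block, blue_ink_jar, pink_ink_jar, glue's own z axis and vertical below 0.08 rad and linear speed of each of blue_gouge, eraser_block, blue_ink_jar, pink_ink_jar, glue below 0.02 m/s and angle between the y axis of blue_gouge and the y axis of cutting_board, either way round below 0.2 rad and x of cutting_board in the frame of blue_gouge below -0.02 m and x of eraser_block in the frame of cutting_board between -0.0325 and -0.0125 m and y of eraser_block in the frame of cutting_board between 0.0255 and 0.0455 m and z of eraser_block in the frame of cutting_board between 0.0045 and 0.0095 m and angle between the y axis of eraser_block and the y axis of cutting_board, either way round below 0.3 rad and x of blue_ink_jar in the frame of cutting_board between -0.0335 and -0.0115 m and y of blue_ink_jar in the frame of cutting_board between -0.0535 and -0.0315 m and z of blue_ink_jar in the frame of cutting_board between 0.0045 and 0.0095 m and x of pink_ink_jar in the frame of mounting_board between -0.011 and 0.011 m and y of pink_ink_jar in the frame of mounting_board between -0.04 and -0.018 m and z of pink_ink_jar in the frame of mounting_board between 0.0045 and 0.0095 m and x of glue in the frame of mounting_board between -0.01 and 0.01 m and y of glue in the frame of mounting_board between 0.026 and 0.046 m and z of glue in the frame of mounting_board between 0.0045 and 0.0095 m); the robot touches nothing.
It fails at once if the pale yellow ink jar or the brown gouge is shifted by more than 20 mm (distance of any of pale_ink_jar, brown_gouge from where it was at the start of the episode above 0.02 m).
It fails at once if an ink jar or the glue stick is tipped by more than 35 degrees (angle between any of blue_ink_jar, pink_ink_jar, glue's own z axis and vertical above 0.61 rad).
It fails at once if an ink jar or the glue stick is dropped (falls free by more than about 25 mm) ((linear speed of blue_ink_jar above 0.7 m/s and contact force between blue_ink_jar and the fingers below 0.1 N) or (linear speed of pink_ink_jar above 0.7 m/s and contact force between pink_ink_jar and the fingers below 0.1 N) or (linear speed of glue above 0.7 m/s and contact force between glue and the fingers below 0.1 N)).
It also fails if it takes over 131 s, if anything falls off the work surface, if the arm or the gripper's body presses on something with over 40 N, if the wrist force passes 120 N, or if a joint passes its speed limit or range.

## Robot

A 6-joint arm with a two-finger parallel gripper is mounted at the origin on the work surface; the furniture and walls round the work are solid. World frame = base frame: x ahead of the robot, y to its left, z up, the work surface at z = 0. Lengths are in m, angles in rad, forces in N, time in s.
With the tool pointing down it reaches from about 0.275 to 0.825 m from the base axis. Payload 4.9 kg.
Tool frame: the origin (TCP) lies at the very end of the fingers, on their centre line; the grasp point (between the pads) lies 19 mm behind it; z points along the fingers, y is the line along which they close (so a half turn about z gives the same grasp; the last joint's range is limited). The gripper opens to 85 mm and grips with 20 to 120 N. Pads are 22 mm wide; open, the fingers measure 114 mm over their backs; the gripper's body (76 mm by 85 mm) begins 54 mm behind the grasp point. The pads swing forward as they close: fully open they stand 13 mm farther back than shut.
Start: joints at [1.094, 0.326, -0.193, 1.052, 0, 1.437], TCP at [0.185, 0.518, 0.192] pointing down, gripper open.
Joint ranges: [-2.65, 2.65], [-0.97, 1.79], [-1.3, 1.35], [-1.93, 2.1], [-1.47, 1.37], [-3.14, 3.14]. Speed limits (rad/s): [2.57, 2.57, 3.14, 3.14, 3.14, 3.14].

## Interface

Orientations are given as a 3x3 rotation matrix whose columns are the frame's x, y, z axes.
In Python, from cell import * gives the robot as it stands.
- The arm moves only by the tool play_rows, never from a script. Its argument "steps" is a list of rows, each a list of 5 numbers: the opening, from 0 (shut) to 1 (fully open), then the shift along the tool's x, y, z in m, then the turn about the tool's z in rad. In form: [[claw, x, y, z, roll], ...]. A call has 1 to 12 rows; each row shifts and turns the commanded pose from where the row before left it, along the tool's axes as they then stand; what a row does not reach is not made up. A row lasts 1/10 s, in which the tool goes at most 50 mm and 8.59 degrees, less where a joint would pass 70% of its speed; a pose out of reach is approached as far as the arm can. A call with a gripper value outside its range is refused whole. The fingers move at their own pace and stop on an object; "grip_force" is the grip in N (left out, the last holds). Time passes only in rows, so rows that do not move let the fingers close. It gives the time, the measured TCP pose, the force, the opening and the grip force at its end, in the units of the state.
- sense(): the state, without advancing time (a new reading comes with each control period).
- camera(name): name is "side" or "top" or "wrist"; returns a dict with "color" (400x640x3 uint8, red, green, blue), "z_map" (400x640 float32, m along the optical axis (not along the pixel's ray), 0 where there is no reading), "mtx" (3x3 intrinsics, pixels), "camera_from_world" (4x4, takes a point from world to camera coordinates). Camera axes: x right, y down, z forward; pixel columns grow to the right and rows downward; lengths in m; the calibration is good to about 2 mm. The wrist camera is an equidistant fisheye: a pixel r from the principal point sees the ray r / f radians off the axis. A picture is of the moment at which its call begins.
- close_job(): hands the job in; it is judged then, once.
The state is a dict: "time": time; "joint_positions": joint angles; "joint_velocities": joint speeds; "joint_efforts": joint torques, N m; "position": TCP position; "tool_rot": TCP orientation; "ft_force": force on the tool from outside, world axes, zero at the start; "wrist_torque": the same for the moment, N m; "width": finger opening in m; "gripper_force": force on a finger pad.
Only numpy, scipy, OpenCV 4.12 (cv2) and the standard library are available. Lean on these libraries where they do the work, as an engineer would, in place of code of your own. Each camera call takes 0.05 s, during which the arm holds its last target. There are 200 camera calls.

## Working session

There is one attempt and no reset: what is moved stays moved. The work goes in short steps, Python scripts to look and compute and a tool call to move; the robot and the scene stay as the last step left them, time stands still between calls to the robot, and variables do not carry over. Pictures are saved under pics/ and viewed, at most 14 in all, crops included, and the job is handed in when it is done.

Besides the shell and the picture viewer there is one more tool, called after ">>>" by a JSON object that holds its "name" and its "arguments". play_rows: Moves the arm, as the interface text tells. Its arguments: {"type":"object","properties":{"steps":{"type":"array"},"grip_force":{"type":"number"}},"required":["steps"]}

```bash
mkdir -p pics; ls; python3 - <<'E'
from cell import *
import cv2,numpy as np
s=sense();print(s['time'],s['position'],s['tool_rot'],s['width'])
for n in("top","side"):
    c=camera(n);cv2.imwrite(f"pics/{n}0.png",c['color'][:,:,::-1]);np.savez(f"{n}0.npz",**c)
    print(n,c['mtx'],c['camera_from_world'])
E
```

```text
pics
0.0 [0.18455299 0.5174092  0.1907992 ] [[-9.41823342e-01  3.36107424e-01 -7.69134454e-04]
 [ 3.36108244e-01  9.41822075e-01 -1.55819934e-03]
 [ 2.00665442e-04 -1.72606094e-03 -9.99998490e-01]] 0.08557248221246125
top [[461.12487982   0.         323.20701459]
 [  0.         461.12487982 200.8386707 ]
 [  0.           0.           1.        ]] [[ 0.01931238 -0.99966838 -0.01703402  0.10419403]
 [-0.98400518 -0.01598659 -0.17742106  0.43770277]
 [ 0.17708991  0.02018799 -0.98398761  0.97665146]
 [ 0.          0.          0.          1.        ]]
side [[375.68153107   0.         316.31822249]
 [  0.         375.68153107 205.0910022 ]
 [  0.           0.           1.        ]] [[ 0.63469984  0.77274928  0.0038295  -0.31990721]
 [ 0.46526468 -0.37818036 -0.80031768 -0.10768229]
 [-0.61699667  0.50974323 -0.59956396  1.15928106]
 [ 0.          0.          0.          1.        ]]
```

View pics/top0.png

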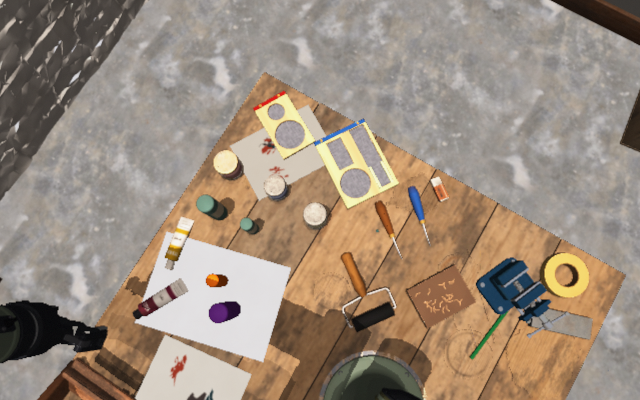

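View pics/side0.png

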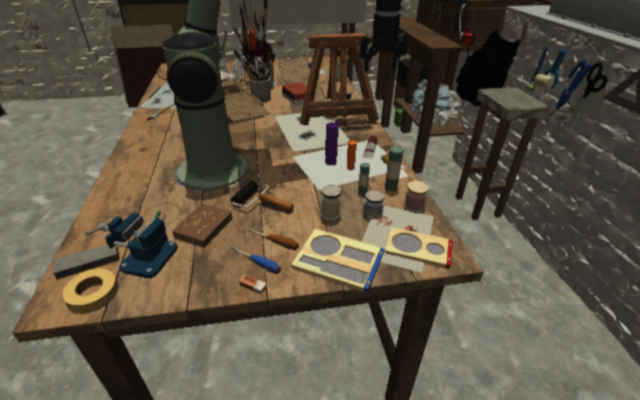

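Top view: mounting board at (288,130), cutting board at (355,165), pink jar at (228,165), blue jar probably at (275,187) and pale at (315,215). The small green glue is at (249,225), with the larger look-alike at (210,207). Blue gouge at (418,208), brown gouge at (387,222), eraser at (440,188). The side view agrees: pale jar at (330,203), blue at (373,205).

```bash
cat > h.py <<'E'
import numpy as np,cv2
def cast(c,uv,z):
    T=c['camera_from_world'];R,t=T[:3,:3],T[:3,3];K=c['mtx']
    uv=np.atleast_2d(np.asarray(uv,float));d=np.c_[(uv-K[:2,2])/[K[0,0],K[1,1]],np.ones(len(uv))]@R
    o=-R.T@t;return o+d*((z-o[2])/d[:,2])[:,None]
def world(c):
    T=c['camera_from_world'];K=c['mtx'];Z=c['z_map'];v,u=np.mgrid[:Z.shape[0],:Z.shape[1]]
    P=np.stack([(u-K[0,2])/K[0,0]*Z,(v-K[1,2])/K[1,1]*Z,Z],-1)
    return (P-T[:3,3])@T[:3,:3]
def comp(m,u,v):
    n,l,s,ce=cv2.connectedComponentsWithStats(m.astype(np.uint8))
    k=min(range(1,n),key=lambda i:np.hypot(*(ce[i]-[u,v]))+(1e3 if s[i,4]<15 else 0))
    return l==k
def rect(P):
    (c,wh,a)=cv2.minAreaRect((P[:,:2]*1000).astype(np.float32));return np.round(c,1),np.round(wh,1),round(a,1)
E
python3 - <<'E'
from h import *
c=dict(np.load('top0.npz'));W=world(c);im=c['color'];hsv=cv2.cvtColor(im,cv2.COLOR_RGB2HSV).astype(int);H,S,V=hsv[...,0],hsv[...,1],hsv[...,2]
for n,u,v,h in(("pink",228,165,.07),("blue",275,187,.062),("pale",315,215,.084),("glue",248,224,.094),("biggreen",208,203,.11)):
    w=W[v-25:v+25,u-25:u+25].reshape(-1,3);top=np.percentile(w[(w[:,2]<.2),2],99.)
    p=w[abs(w[:,2]-top)<.008];q=p
    # nearest cluster
    (x,y),r=cv2.minEnclosingCircle((q[:,:2]*1000).astype(np.float32));print(n,top.round(4),x,y,r,len(q), np.median(q,0))
ply=(H>18)&(H<34)&(S>50)&(V>170)
for n,u,v in(("mount",285,128),("cut",355,165)):
    m=ply&(np.hypot(*(np.mgrid[:400,:640]-np.array([v,u])[:,None,None]))<55)
    m=comp(cv2.morphologyEx(m.astype(np.uint8),cv2.MORPH_CLOSE,np.ones((3,3))),u,v)
    vu=np.argwhere(m);print(n,rect(cast(c,vu[:,::-1],.012)),len(vu))
for n,m,u,v,z in(("bluehandle",(H>100)&(H<125)&(S>120),416,200,.01),("blueend",(H>100)&(H<125)&(S>100),345,132,.012),("redend",((H<8)|(H>172))&(S>130),268,101,.012),("erasersleeve",(H<18)&(S>150)&(V>120),440,192,.013),("eraserwhite",(S<60)&(V>180),436,182,.013)):
    m=comp(m,u,v);vu=np.argwhere(m);P=cast(c,vu[:,::-1],z);print(n,rect(P),len(vu),P.mean(0).round(3),vu.mean(0)[::-1])
print(cast(c,[[429,242]],.004))
b=cv2.resize(im[80:260,180:460,::-1],None,fx=2.8,fy=2.8,interpolation=cv2.INTER_CUBIC);cv2.imwrite('pics/topc.png',b)
E
```

```text
pink 0.0717 514.8095703125 326.6529541015625 26.880163192749023 468 [0.51400293 0.32627295 0.06885796]
blue 0.0645 465.88763427734375 218.55528259277344 23.657190322875977 363 [0.46531069 0.21808414 0.06171523]
pale 0.0859 401.2789611816406 128.96597290039062 24.81806755065918 427 [0.40165526 0.12813905 0.08307314]
glue 0.0936 377.1347961425781 270.385498046875 13.374483108520508 135 [0.37679712 0.27033314 0.09171081]
biggreen 0.1298 412.1479797363281 349.6039733886719 19.04962730407715 261 [0.41201443 0.34841085 0.12736633]
mount (array([620.3, 208.4]), array([141.6,  88.4]), 32.1) 1205
cut (array([529.7,  39. ]), array([171.5, 133.9]), 27.2) 1996
bluehandle (array([439.7, -98.1]), array([75.2, 20.2]), 17.4) 254 [ 0.441 -0.097  0.01 ] [416.01574803 202.47637795]
blueend (array([605.6,  78.8]), array([ 8. , 87.3]), 27.5) 124 [0.606 0.078 0.012] [339.18548387 131.42741935]
redend (array([681.1, 245.6]), array([ 9. , 43.6]), 32.2) 67 [0.681 0.245 0.012] [269.11940299  99.86567164]
erasersleeve (array([ 464.9, -149.9]), array([30.7, 16.2]), 22.8) 90 [ 0.465 -0.15   0.013] [439.44444444 192.08888889]
eraserwhite (array([ 490.9, -142.6]), array([16.7, 21. ]), 19.6) 68 [ 0.491 -0.142  0.013] [435.76470588 180.92647059]
[[ 0.35247325 -0.12600968  0.004     ]]
```

View pics/topc.png

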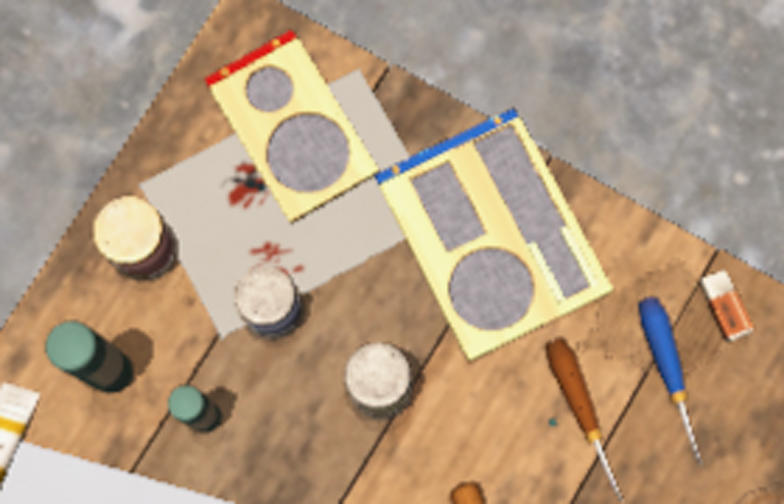

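Crop confirms it: jar body colours are blue at (268,310) and pale at (380,400), the wells are clear, and the blue gouge handle points up and slightly left. Next I measure the recess centres and write a move planner.

```bash
cat >> h.py <<'E'
def plan(x,y,z,yaw):
    """goal TCP, closing-direction yaw deg -> roll first, then shift in turned tool axes"""
    from cell import sense
    s=sense();R=s['tool_rot'];p=s['position'];cur=np.degrees(np.arctan2(R[1,1],R[0,1]));j6=s['joint_positions'][5]
    j1=np.degrees(np.arctan2(y,x));t=min((yaw+180*k for k in(-2,-1,0,1,2)),key=lambda a:abs(j1+90-a))
    roll=np.radians(cur-t);roll=(roll+np.pi)%(2*np.pi)-np.pi
    c,n=np.cos(roll),np.sin(roll);R2=R@np.array([[c,-n,0],[n,c,0],[0,0,1]])
    d=R2.T@(np.array([x,y,z])-p)
    print('t',round(s['time'],2),'pos',p.round(4),'yaw',cur.round(1),'j6',j6.round(2),'goal j6deg',round(j1+90-t),'| roll',roll.round(3),'shift',d.round(4),'noroll',(R.T@(np.array([x,y,z])-p)).round(4))
E
python3 - <<'E'
from h import *
c=dict(np.load('top0.npz'));im=c['color'];hsv=cv2.cvtColor(im,cv2.COLOR_RGB2HSV).astype(int);H,S,V=hsv[...,0],hsv[...,1],hsv[...,2]
g=(S<55)&(V>90)&(V<200)
for n,u,v in(("pinkwell",290,134),("gluewell",276,111),("jarwell",355,183),("eraserrec",341,154),("trough",372,153)):
    m=comp(g,u,v);vu=np.argwhere(m);P=cast(c,vu[:,::-1],.010);print(n,rect(P),len(vu),(P.mean(0)*1000).round(1))
m=comp((H<14)&(S>140)&(V>60),385,217);vu=np.argwhere(m);print("brown",rect(cast(c,vu[:,::-1],.01)))
def bd(c0,th,pts):
    th=np.radians(th);ey=np.array([np.cos(th),np.sin(th)]);ex=np.array([ey[1],-ey[0]])
    for p in pts: print(p,(np.array(c0)+p[0]*ex+p[1]*ey).round(1))
bd((529.7,39),27.2,[(-22.5,-42.5),(-22.5,35.5),(39,-1)])
bd((620.3,208.4),32.1,[(0,-29),(0,36)])
plan(.431,-.101,.08,107.5)
E
```

```text
pinkwell (array([598.6, 193.3]), array([63.4, 65.7]), 0.8) 624 [598.1 194.   10. ]
gluewell (array([653.4, 229.2]), array([37.3, 35.4]), 2.0) 197 [653.1 228.6  10. ]
jarwell (array([483.9,  40.7]), array([65.5, 64. ]), 0.7) 668 [484.   40.9  10. ]
eraserrec (array([553.5,  76.7]), array([67.5, 35.4]), 26.7) 430 [553.2  77.1  10. ]
trough (array([549.4,   5.9]), array([149.8,  34.8]), 27.5) 832 [554.6   8.5  10. ]
brown (array([406. , -24.2]), array([77.8, 23.1]), 19.6)
(-22.5, -42.5) [481.6  39.6]
(-22.5, 35.5) [551.   75.2]
(39, -1) [546.6   3.9]
(0, -29) [595.7 193. ]
(0, 36) [650.8 227.5]
t 0.1 pos [0.1846 0.5175 0.1909] yaw 70.4 j6 1.44 goal j6deg -31 | roll -0.648 shift [-0.0491 -0.6638  0.1116] noroll [-0.44   -0.4995  0.1116]
```

```bash
python3 -c "
from h import *
plan(.5155,.3265,.12,122)"
```

```text
t 0.1 pos [0.1846 0.5175 0.1909] yaw 70.4 j6 1.44 goal j6deg 0 | roll -0.901 shift [-0.1795 -0.3372  0.0709] noroll [-0.3759 -0.0685  0.0709]
```

>>> {"name": "play_rows", "arguments": {"steps": [[1,0,0,0,-0.149],[1,0,0,0,-0.149],[1,0,0,0,-0.149],[1,0,0,0,-0.149],[1,0,0,0,-0.149],[1,0,0,0,-0.149],[1,-0.022,-0.042,0,0],[1,-0.022,-0.042,0,0],[1,-0.022,-0.042,0,0],[1,-0.022,-0.042,0,0],[1,-0.022,-0.042,0,0],[1,-0.022,-0.042,0,0]]}}

```text
time: 1.3
position: [0.4305, 0.3711, 0.1913]
tool_rot: [[-0.852, -0.524, -0.001], [-0.524, 0.852, -0.0], [0.001, 0.0, -1.0]]
ft_force: [-0.7, 0.6, 0.7]
width: 0.0852
gripper_force: 0.0
```

```bash
python3 -c "
from h import *
plan(.5155,.3265,.12,122)"
```

```text
t 1.3 pos [0.4305 0.3711 0.1913] yaw 121.6 j6 0.03 goal j6deg 0 | roll -0.007 shift [-0.0485 -0.0829  0.0712] noroll [-0.0491 -0.0825  0.0712]
```

>>> {"name": "play_rows", "arguments": {"steps": [[1,-0.024,-0.042,0,0],[1,-0.024,-0.042,0,0],[1,0,0,0.03,0],[1,0,0,0.041,0],[1,0,0,0,0],[1,0,0,0,0],[1,0,0,0,0]]}}

```text
time: 2.0
position: [0.5151, 0.3269, 0.1226]
tool_rot: [[-0.852, -0.524, 0.002], [-0.524, 0.852, 0.001], [-0.003, -0.0, -1.0]]
ft_force: [0.5, 0.0, 0.9]
width: 0.0854
gripper_force: 0.0
```

```bash
python3 - <<'E'
from h import *
plan(.5155,.3265,.025,122)
from cell import *
c=camera('wrist');cv2.imwrite('pics/w1.png',c['color'][:,:,::-1]);print(c['mtx'],c['camera_from_world'])
E
```

```text
t 2.0 pos [0.5151 0.3269 0.1226] yaw 121.6 j6 -0.11 goal j6deg 0 | roll -0.007 shift [ 0.0001 -0.0005  0.0976] noroll [ 0.0001 -0.0005  0.0976]
[[309.70691629   0.         316.16981446]
 [  0.         309.70691629 200.12607842]
 [  0.           0.           1.        ]] [[-0.52362471  0.85194689 -0.00191341 -0.00846103]
 [ 0.8211392   0.50528564  0.2653617  -0.60389123]
 [ 0.22704089  0.13737876 -0.96414704  0.14903848]
 [ 0.          0.          0.          1.        ]]
```

View pics/w1.png

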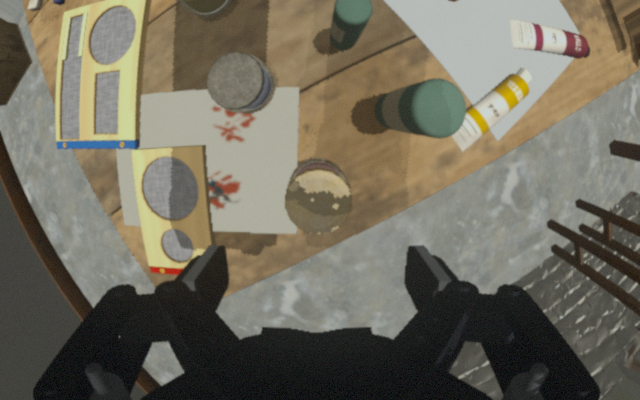

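Wrist view: pink jar at (320,195), centred between the fingers (midline about 316), and the blue jar body is confirmed at (240,85). Descending to grip.

>>> {"name": "play_rows", "arguments": {"steps": [[1,0,0,0.04,0],[1,0,0,0.04,0],[1,0,0,0.017,0],[1,0,0,0,0],[0,0,0,0,0],[0,0,0,0,0],[0,0,0,0,0],[0,0,0,0,0],[0,0,0,0,0],[0,0,0,0,0],[0,0,0,0,0]], "grip_force": 40}}

```text
time: 3.15
position: [0.5185, 0.3362, 0.034]
tool_rot: [[-0.85, -0.527, 0.01], [-0.527, 0.85, 0.02], [-0.019, 0.012, -1.0]]
ft_force: [-11.7, 11.1, 44.4]
width: 0.0001
gripper_force: 22.1
```

```bash
python3 -c "
from h import *
plan(.598,.194,.1,122.3)"
```

```text
t 3.15 pos [0.5185 0.3362 0.034 ] yaw 121.8 j6 -0.11 goal j6deg -14 | roll -0.008 shift [ 0.0074 -0.1619 -0.068 ] noroll [ 0.0061 -0.1619 -0.068 ]
```

```bash
python3 - <<'E'
from h import *
from cell import *
s=sense();print(s['position'],s['ft_force'],s['wrist_torque'],s['width'],s['joint_positions'])
a=camera('wrist')['color'];b=camera('side')['color'][120:300,280:500]
c=camera('top')['color'][80:260,150:430]
b=cv2.resize(b,(390,300));c=cv2.resize(c,(400,300));a=cv2.resize(a,(480,300))
o=np.zeros((600,790,3),np.uint8);o[:300,:480]=a;o[300:,:390]=b;o[300:,390:]=c
cv2.imwrite('pics/m1.png',o[:,:,::-1])
E
```

```text
[0.51845415 0.3361582  0.03403414] [-11.70809699  11.14351493  44.41902048] [2.66798628 2.69105741 0.04852773] 0.00013023357118547012 [ 0.44816352  0.57347384 -0.23373306  0.74553827  0.01371651 -0.10719185]
```

View pics/m1.png

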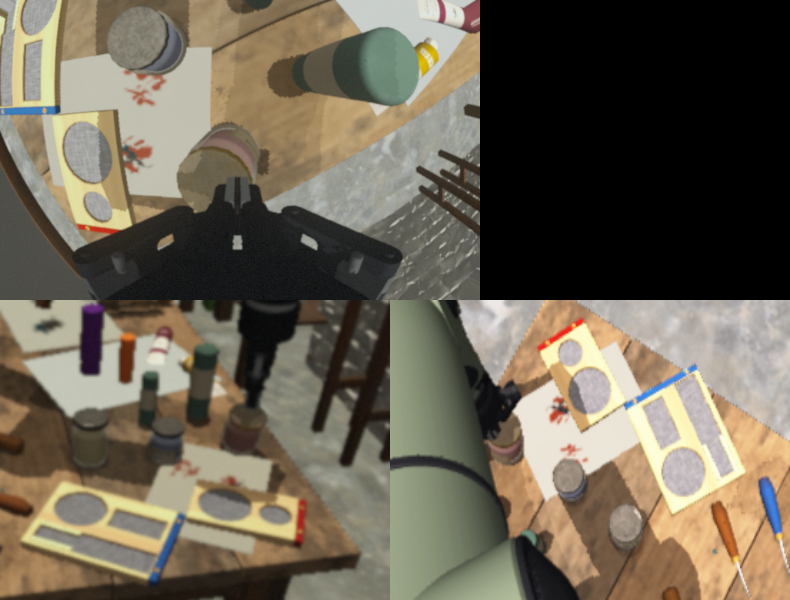

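The combined view shows the shut fingers against the lid's outer side, with the jar still upright. The fingers seem to sit about 20 mm outward of where I expected. I'll lift and measure the real fingertip position with depth.

>>> {"name": "play_rows", "arguments": {"steps": [[0,0,0,-0.02,0],[0,0,0,-0.04,0],[0,0,0,-0.04,0],[0,0,0,-0.03,0],[0,0,0,0,0],[0,0,0,0,0]]}}

```text
time: 3.9
position: [0.515, 0.3265, 0.1553]
tool_rot: [[-0.852, -0.524, 0.003], [-0.524, 0.852, 0.001], [-0.003, -0.0, -1.0]]
ft_force: [-0.1, -0.4, -0.5]
width: 0.0003
gripper_force: 0.0
```

```bash
cat >> h.py <<'E'
def fworld(c):
    T=c['camera_from_world'];K=c['mtx'];Z=c['z_map'];v,u=np.mgrid[:Z.shape[0],:Z.shape[1]]
    x=(u-K[0,2])/K[0,0];y=(v-K[1,2])/K[1,1];r=np.hypot(x,y)+1e-9;k=np.tan(np.minimum(r,1.4))/r
    return (np.stack([x*k*Z,y*k*Z,Z],-1)-T[:3,3])@T[:3,:3]
E
python3 - <<'E'
from h import *
from cell import *
s=sense();p=s['position'];R=s['tool_rot'];print(s['time'],p,R[:,2],s['ft_force'],s['width'])
for n in('wrist','side','top'):
    c=camera(n);W=fworld(c) if n=='wrist' else world(c)
    L=(W-p)@R
    ok=(c['z_map']>0)&(np.hypot(L[...,0],L[...,1])<.06)&(L[...,2]<.045)&(L[...,2]>-.15)
    l=L[ok]
    print(n,len(l))
    for a in np.arange(-.08,.04,.01):
        q=l[(l[:,2]>=a)&(l[:,2]<a+.01)]
        if len(q): print(' z',round(a,3),len(q),q.min(0).round(3),q.max(0).round(3))
    if n=='wrist':
        m=(np.hypot(W[...,0]-.515,W[...,1]-.327)<.05)&(W[...,2]>.05)&(W[...,2]<.09)
        print('jar',W[m].min(0),W[m].max(0))
        cv2.imwrite('pics/w2.png',c['color'][:,:,::-1])
E
```

```text
3.9 [0.51504306 0.32647989 0.15525369] [ 0.00299688  0.00138648 -0.99999455] [-0.0722481  -0.43807384 -0.49481546] 0.00026784796303151693
wrist 44621
 z -0.08 756 [-0.01  -0.016 -0.08 ] [ 0.013  0.016 -0.07 ]
 z -0.07 564 [ 0.007 -0.014 -0.07 ] [ 0.013  0.014 -0.06 ]
 z -0.06 565 [ 0.007 -0.014 -0.06 ] [ 0.012  0.014 -0.05 ]
 z -0.05 230 [ 0.007 -0.013 -0.05 ] [ 0.012  0.013 -0.043]
jar [0.48700427 0.2993612  0.05006801] [0.54101967 0.3544562  0.07086265]
side 550
 z -0.08 26 [-0.011 -0.016 -0.078] [ 0.01  -0.006 -0.07 ]
 z -0.07 43 [-0.011 -0.018 -0.07 ] [ 0.01  -0.005 -0.06 ]
 z -0.06 35 [-0.01  -0.015 -0.06 ] [ 0.011 -0.004 -0.05 ]
 z -0.05 29 [-0.011 -0.015 -0.05 ] [ 0.01  -0.005 -0.041]
 z -0.04 3 [-0.003 -0.006 -0.04 ] [ 0.004 -0.005 -0.039]
top 588
 z -0.08 26 [-0.002 -0.016 -0.08 ] [ 0.014  0.005 -0.07 ]
 z -0.07 22 [ 0.008 -0.014 -0.069] [ 0.013  0.011 -0.06 ]
 z -0.06 31 [ 0.003 -0.015 -0.059] [ 0.013  0.012 -0.05 ]
 z -0.05 18 [ 0.007 -0.015 -0.05 ] [ 0.013  0.011 -0.043]
 z -0.04 3 [ 0.011 -0.008 -0.04 ] [ 0.011  0.003 -0.039]
```

View pics/w2.png

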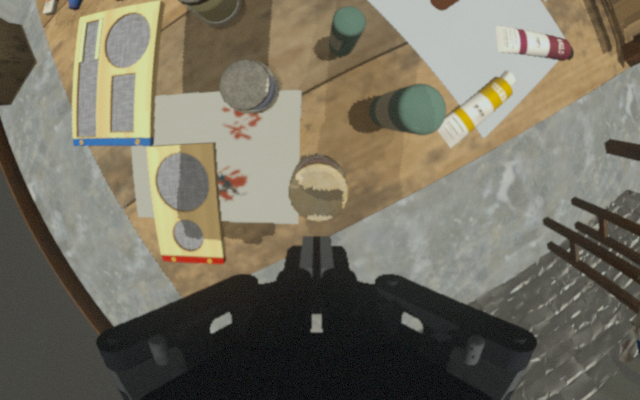

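The view shows the shut fingers over the jar's outer side and the jar upright at (320,190). Laterally the pose is right, but all three cameras put the shut fingertips 41 mm behind the reported TCP. I'll work with that 41 mm offset from here.

```bash
sed -i "s/    s=sense();R=s\['tool_rot'\]/    z-=.041;s=sense();R=s['tool_rot']/" h.py; python3 -c "
from h import *
plan(.5145,.3268,.022,122)"
```

```text
t 4.05 pos [0.5133 0.3256 0.1524] yaw 121.6 j6 -0.11 goal j6deg 0 | roll -0.007 shift [-0.002   0.0004  0.1714] noroll [-0.002   0.0004  0.1714]
```

>>> {"name": "play_rows", "arguments": {"steps": [[1,0,0,0.03,0],[1,0,0,0,0],[1,0,0,0,0],[1,0,0,0,0],[1,0,0,0,0],[1,0,0,0,0],[1,0,0,0,0],[1,0,0,0.04,0],[1,0,0,0.04,0],[1,0,0,0.03,0],[1,0,0,0,0],[1,0,0,0,0]]}}

```text
time: 5.25
position: [0.5142, 0.3261, 0.014]
tool_rot: [[-0.852, -0.524, -0.001], [-0.524, 0.852, -0.0], [0.001, 0.0, -1.0]]
ft_force: [0.5, -0.1, 0.4]
width: 0.0856
gripper_force: 0.0
```

>>> {"name": "play_rows", "arguments": {"steps": [[1,0,0,0.017,0],[1,0,0,0.017,0],[1,0,0,0,0],[0,0,0,0,0],[0,0,0,0,0],[0,0,0,0,0],[0,0,0,0,0],[0,0,0,0,0],[0,0,0,0,0],[0,0,0,0,0]], "grip_force": 40}}

```text
time: 6.25
position: [0.5156, 0.327, -0.0183]
tool_rot: [[-0.852, -0.524, 0.003], [-0.524, 0.852, 0.002], [-0.003, -0.0, -1.0]]
ft_force: [-0.2, 0.1, 5.7]
width: 0.0535
gripper_force: 42.0
```

>>> {"name": "play_rows", "arguments": {"steps": [[0,0,0,-0.01,0],[0,0,0,-0.02,0],[0,0,0,-0.02,0],[0,0,0,-0.01,0],[0,0,0,0,0],[0,0,0,0,0]]}}

```text
time: 6.85
position: [0.5139, 0.3259, 0.0394]
tool_rot: [[-0.852, -0.524, -0.0], [-0.524, 0.852, -0.0], [0.0, -0.0, -1.0]]
ft_force: [-0.0, 0.5, -1.5]
width: 0.0533
gripper_force: 42.9
```

```bash
python3 - <<'E'
from h import *
plan(.598,.194,.084,122.3)
from cell import *
s=sense();print(s['width'],s['ft_force'])
c=camera('side')
cv2.imwrite('pics/s3.png',cv2.resize(c['color'][150:280,300:480,::-1],None,fx=3,fy=3))
E
```

```text
t 6.85 pos [0.5139 0.3259 0.0394] yaw 121.6 j6 -0.11 goal j6deg -14 | roll -0.013 shift [-0.0006 -0.1564 -0.0036] noroll [-0.0026 -0.1564 -0.0036]
0.05329057258860024 [-0.0072362   0.51880428 -1.48905561]
```

View pics/s3.png

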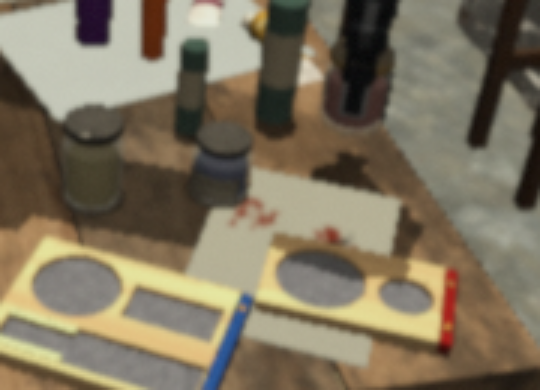

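Jar is held upright and clear of the table at (355,85). Carrying it to the well.

>>> {"name": "play_rows", "arguments": {"steps": [[0,0,-0.02,0,-0.013],[0,0,-0.04,0,0],[0,0,-0.04,0,0],[0,0,-0.036,0,0],[0,0,-0.02,0,0],[0,0,0,0.02,0],[0,0,0,0,0],[0,0,0,0,0]]}}

```text
time: 7.7
position: [0.5957, 0.1939, 0.0183]
tool_rot: [[-0.845, -0.535, -0.003], [-0.535, 0.845, -0.001], [0.003, 0.001, -1.0]]
ft_force: [0.3, 0.3, -1.1]
width: 0.053
gripper_force: 42.9
```

```bash
python3 - <<'E'
from h import *
plan(.598,.194,.0305,122.3)
from cell import *
c=camera('top');im=c['color'];np.savez('t3.npz',**c)
cv2.imwrite('pics/t3.png',cv2.resize(im[80:260,180:460,::-1],None,fx=2.8,fy=2.8))
W=world(c);m=(np.hypot(W[...,0]-.598,W[...,1]-.194)<.05)&(W[...,2]>.02)
print(len(W[m]),W[m].min(0),W[m].max(0))
E
```

```text
t 7.7 pos [0.5957 0.1939 0.0183] yaw 122.3 j6 -0.37 goal j6deg -14 | roll 0.001 shift [-0.0021 -0.0012  0.0288] noroll [-0.0021 -0.0012  0.0288]
1254 [0.54806247 0.14400177 0.50876758] [0.60862111 0.23753291 0.57171339]
```

View pics/t3.png

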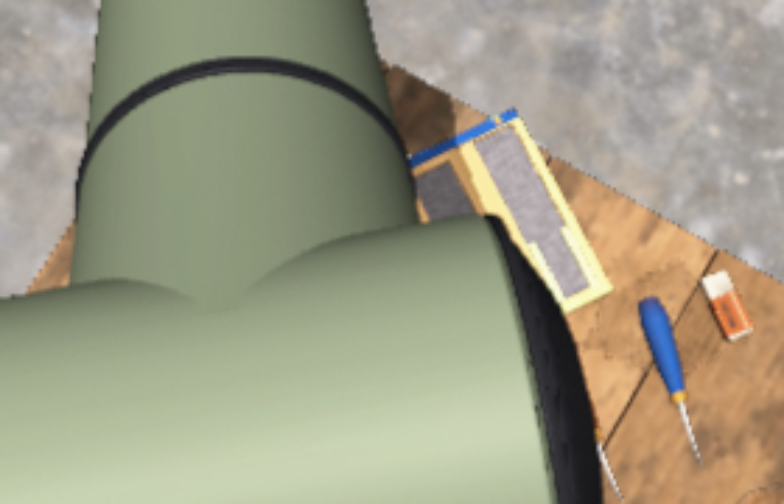

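The arm hides the well from the top camera. Lowering on the numbers.

>>> {"name": "play_rows", "arguments": {"steps": [[0,-0.002,-0.001,0.01,0],[0,0,0,0.01,0],[0,0,0,0.005,0],[0,0,0,0.003,0],[0,0,0,0,0],[0,0,0,0,0]]}}

```text
time: 8.35
position: [0.5997, 0.1944, -0.0083]
tool_rot: [[-0.845, -0.535, 0.0], [-0.535, 0.845, 0.0], [-0.0, -0.0, -1.0]]
ft_force: [-0.7, -0.4, -1.6]
width: 0.0531
gripper_force: 42.9
```

>>> {"name": "play_rows", "arguments": {"steps": [[0,0,0,0.002,0],[0,0,0,0.001,0],[0,0,0,0,0],[0,0,0,0,0]]}}

```text
time: 8.75
position: [0.5998, 0.1943, -0.0112]
tool_rot: [[-0.845, -0.535, 0.0], [-0.535, 0.845, 0.0], [-0.0, -0.0, -1.0]]
ft_force: [-0.5, -0.5, 0.0]
width: 0.0533
gripper_force: 43.0
```

>>> {"name": "play_rows", "arguments": {"steps": [[0.8,0,0,0,0],[1,0,0,0,0],[1,0,0,0,0],[1,0,0,0,0],[1,0,0,0,0],[1,0,0,-0.03,0],[1,0,0,-0.05,0],[1,0,0,-0.05,0],[1,0,0,0,0],[1,0,0,0,0]]}}

```text
time: 9.75
position: [0.6009, 0.1946, 0.1204]
tool_rot: [[-0.845, -0.535, 0.004], [-0.535, 0.845, 0.001], [-0.003, -0.001, -1.0]]
ft_force: [-0.7, 0.0, -0.8]
width: 0.0851
gripper_force: 0.0
```

```bash
python3 - <<'E'
from h import *
from cell import *
c=camera('wrist');W=fworld(c)
m=(np.hypot(W[...,0]-.598,W[...,1]-.194)<.05)&(W[...,2]>.070)&(W[...,2]<.09)
(x,y),r=cv2.minEnclosingCircle((W[m][:,:2]*1000).astype(np.float32));print(x,y,r,np.median(W[m][:,2]))
plan(.377,.2703,.12,122)
E
```

```text
598.931884765625 193.8282928466797 27.415517807006836 0.07554356311307836
t 9.8 pos [0.5994 0.1943 0.1185] yaw 122.3 j6 -0.37 goal j6deg 4 | roll 0.006 shift [0.1484 0.1823 0.0395] noroll [0.1473 0.1832 0.0395]
```

>>> {"name": "play_rows", "arguments": {"steps": [[0.7,0.02,0.025,0,0],[0.7,0.026,0.032,0,0],[0.7,0.026,0.032,0,0],[0.7,0.026,0.032,0,0],[0.7,0.026,0.032,0,0],[0.7,0.0235,0.029,0,0],[0.7,0,0,0.02,0],[0.7,0,0,0.02,0],[0.7,0,0,0,0],[0.7,0,0,0,0]]}}

```text
time: 10.8
position: [0.3763, 0.2686, 0.0775]
tool_rot: [[-0.845, -0.535, -0.003], [-0.535, 0.845, -0.002], [0.003, 0.0, -1.0]]
ft_force: [0.1, -0.1, 1.0]
width: 0.0598
gripper_force: 0.0
```

```bash
python3 - <<'E'
from h import *
from cell import *
c=camera('wrist');W=fworld(c)
m=(np.hypot(W[...,0]-.377,W[...,1]-.27)<.03)&(W[...,2]>.085)&(W[...,2]<.1)
(x,y),r=cv2.minEnclosingCircle((W[m][:,:2]*1000).astype(np.float32));print(x,y,r,np.median(W[m][:,2]))
plan(.377,.2703,.04,122.3)
cv2.imwrite('pics/w4.png',c['color'][:,:,::-1])
E
```

```text
375.3726501464844 271.46063232421875 13.91152286529541 0.0918388783500671
t 10.85 pos [0.3773 0.2689 0.0783] yaw 122.3 j6 -0.1 goal j6deg 3 | roll 0.0 shift [-0.0006  0.0013  0.0793] noroll [-0.0006  0.0013  0.0793]
```

View pics/w4.png

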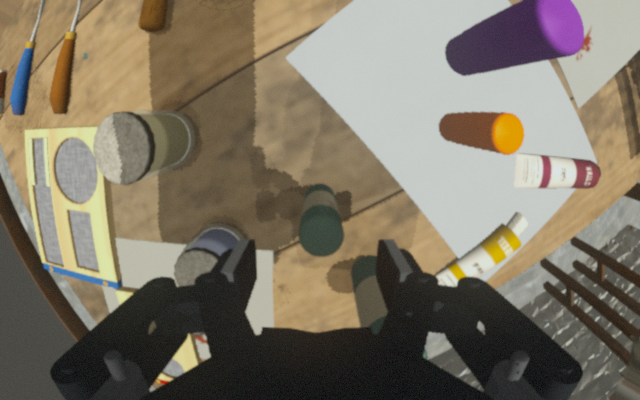

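Wrist view: the small green glue stick is at (320,222), centred between the fingers. The large one at (365,290) is clear of them. Descending.

>>> {"name": "play_rows", "arguments": {"steps": [[0.7,0,0.002,0.025,0],[0.7,0,0,0.025,0],[0.7,0,0,0.019,0],[0.7,0,0,0,0],[0.7,0,0,0,0],[0,0,0,0,0],[0,0,0,0,0],[0,0,0,0,0],[0,0,0,0,0],[0,0,0,0,0],[0,0,0,0,0],[0,0,0,0,0]], "grip_force": 30}}

```text
time: 12.05
position: [0.3776, 0.2714, 0.0106]
tool_rot: [[-0.845, -0.535, 0.002], [-0.535, 0.845, 0.001], [-0.002, -0.0, -1.0]]
ft_force: [-0.2, -0.3, 7.3]
width: 0.0264
gripper_force: 31.7
```

>>> {"name": "play_rows", "arguments": {"steps": [[0,0,0,-0.02,0],[0,0,0,-0.03,0],[0,0,0,-0.04,0],[0,0,0,-0.03,0],[0,0,0,0,0],[0,0,0,0,0]]}}

```text
time: 12.65
position: [0.3769, 0.2711, 0.1301]
tool_rot: [[-0.845, -0.535, 0.002], [-0.535, 0.845, 0.001], [-0.002, -0.0, -1.0]]
ft_force: [-0.2, -0.0, -1.7]
width: 0.0264
gripper_force: 31.3
```

```bash
python3 - <<'E'
from h import *
plan(.653,.2287,.17,122.3)
E
```

```text
t 12.65 pos [0.3769 0.2711 0.1301] yaw 122.3 j6 -0.1 goal j6deg -13 | roll 0.001 shift [-0.2107 -0.1834  0.0015] noroll [-0.2106 -0.1835  0.0015]
```

>>> {"name": "play_rows", "arguments": {"steps": [[0,-0.015,-0.013,0,0],[0,-0.03,-0.026,0,0],[0,-0.035,-0.0305,0,0],[0,-0.035,-0.0305,0,0],[0,-0.035,-0.0305,0,0],[0,-0.03,-0.026,0,0],[0,-0.02,-0.0175,0,0],[0,-0.0105,-0.0095,0,0],[0,0,0,0.03,0],[0,0,0,0.03,0],[0,0,0,0,0],[0,0,0,0,0]]}}

```text
time: 13.85
position: [0.651, 0.2281, 0.0679]
tool_rot: [[-0.845, -0.535, -0.004], [-0.535, 0.845, -0.001], [0.004, 0.001, -1.0]]
ft_force: [0.5, -0.2, -0.8]
width: 0.0264
gripper_force: 31.3
```

```bash
python3 - <<'E'
from h import *
plan(.653,.2287,.0595,122.3)
E
```

```text
t 13.85 pos [0.651  0.2281 0.0679] yaw 122.3 j6 -0.33 goal j6deg -13 | roll 0.0 shift [-0.0022 -0.0006  0.0493] noroll [-0.0022 -0.0006  0.0493]
```

>>> {"name": "play_rows", "arguments": {"steps": [[0,-0.001,0,0.02,0],[0,0,0,0.015,0],[0,0,0,0.008,0],[0,0,0,0.004,0],[0,0,0,0.002,0],[0,0,0,0,0],[0,0,0,0,0]]}}

```text
time: 14.55
position: [0.6539, 0.2291, 0.0213]
tool_rot: [[-0.845, -0.535, 0.001], [-0.535, 0.845, 0.0], [-0.001, -0.0, -1.0]]
ft_force: [0.2, 0.4, -0.2]
width: 0.0262
gripper_force: 31.3
```

>>> {"name": "play_rows", "arguments": {"steps": [[0,0,0,0.002,0],[0,0,0,0.001,0],[0,0,0,0,0],[0,0,0,0,0]]}}

```text
time: 14.95
position: [0.6535, 0.229, 0.0177]
tool_rot: [[-0.845, -0.535, 0.0], [-0.535, 0.845, 0.0], [-0.0, -0.0, -1.0]]
ft_force: [0.0, 0.4, -0.1]
width: 0.0265
gripper_force: 31.4
```

>>> {"name": "play_rows", "arguments": {"steps": [[0.5,0,0,0,0],[0.6,0,0,0,0],[0.6,0,0,0,0],[0.6,0,0,0,0],[0.6,0,0,-0.03,0],[0.6,0,0,-0.05,0],[0.6,0,0,-0.03,0],[1,0,0,0,0],[1,0,0,0,0]]}}

```text
time: 15.85
position: [0.654, 0.2291, 0.1285]
tool_rot: [[-0.845, -0.535, 0.002], [-0.535, 0.845, 0.0], [-0.002, -0.001, -1.0]]
ft_force: [0.4, -0.4, -0.4]
width: 0.0781
gripper_force: 0.0
```

```bash
python3 - <<'E'
from h import *
from cell import *
c=camera('wrist');W=fworld(c)
m=(np.hypot(W[...,0]-.653,W[...,1]-.229)<.03)&(W[...,2]>.085)&(W[...,2]<.11)
(x,y),r=cv2.minEnclosingCircle((W[m][:,:2]*1000).astype(np.float32));print(x,y,r,np.median(W[m][:,2]))
plan(.466,.2185,.12,117.6)
E
```

```text
652.2184448242188 228.31951904296875 13.860604286193848 0.09878378897148492
t 15.9 pos [0.6529 0.2289 0.127 ] yaw 122.3 j6 -0.33 goal j6deg -2 | roll 0.083 shift [0.1704 0.0774 0.0481] noroll [0.1634 0.0912 0.0481]
```

>>> {"name": "play_rows", "arguments": {"steps": [[1,0,0,0,0.083],[1,0.03,0.0136,0,0],[1,0.04,0.0182,0,0],[1,0.04,0.0182,0,0],[1,0.04,0.0182,0,0],[1,0.0204,0.0092,0,0],[1,0,0,0.03,0],[1,0,0,0.018,0],[1,0,0,0,0],[1,0,0,0,0]]}}

```text
time: 16.9
position: [0.4655, 0.2184, 0.0787]
tool_rot: [[-0.886, -0.463, -0.003], [-0.463, 0.886, -0.001], [0.003, 0.001, -1.0]]
ft_force: [-0.3, 0.4, 0.1]
width: 0.0853
gripper_force: 0.0
```

```bash
python3 - <<'E'
from h import *
from cell import *
c=camera('wrist');W=fworld(c)
m=(np.hypot(W[...,0]-.466,W[...,1]-.2185)<.04)&(W[...,2]>.053)&(W[...,2]<.075)
(x,y),r=cv2.minEnclosingCircle((W[m][:,:2]*1000).astype(np.float32));print(x,y,r,np.median(W[m][:,2]))
plan(.466,.2185,.018,117.6)
E
```

```text
465.0796813964844 219.23817443847656 24.181100845336914 0.061540573707270674
t 16.95 pos [0.4664 0.2186 0.0795] yaw 117.6 j6 -0.19 goal j6deg -2 | roll -0.001 shift [3.000e-04 1.000e-04 1.025e-01] noroll [3.000e-04 1.000e-04 1.025e-01]
```

>>> {"name": "play_rows", "arguments": {"steps": [[1,0,0,0.03,0],[1,0,0,0.03,0],[1,0,0,0.026,0],[1,0,0,0.015,0],[1,0,0,0,0],[0,0,0,0,0],[0,0,0,0,0],[0,0,0,0,0],[0,0,0,0,0],[0,0,0,0,0],[0,0,0,0,0],[0,0,0,0,0]], "grip_force": 40}}

```text
time: 18.15
position: [0.468, 0.2192, -0.0197]
tool_rot: [[-0.886, -0.463, 0.003], [-0.463, 0.886, 0.001], [-0.003, -0.001, -1.0]]
ft_force: [0.6, 1.5, 5.6]
width: 0.0478
gripper_force: 40.6
```

>>> {"name": "play_rows", "arguments": {"steps": [[0,0,0,-0.01,0],[0,0,0,-0.03,0],[0,0,0,-0.03,0],[0,0,0,0,0],[0,0,0,0,0]]}}

```text
time: 18.65
position: [0.4673, 0.219, 0.0498]
tool_rot: [[-0.886, -0.463, 0.002], [-0.463, 0.886, 0.001], [-0.002, -0.0, -1.0]]
ft_force: [-0.9, -0.3, -0.9]
width: 0.0475
gripper_force: 41.8
```

```bash
python3 - <<'E'
from h import *
plan(.484,.0408,.09,117.6)
E
```

```text
t 18.65 pos [0.4673 0.219  0.0498] yaw 117.6 j6 -0.19 goal j6deg -23 | roll -0.0 shift [ 0.0678 -0.1656  0.0007] noroll [ 0.0677 -0.1656  0.0007]
```

>>> {"name": "play_rows", "arguments": {"steps": [[0,0.006,-0.015,0,0],[0,0.012,-0.03,0,0],[0,0.014,-0.035,0,0],[0,0.014,-0.035,0,0],[0,0.0115,-0.03,0,0],[0,0.0085,-0.0205,0,0],[0,0,0,0.02,0],[0,0,0,0.02,0],[0,0,0,0,0],[0,0,0,0,0]]}}

```text
time: 19.65
position: [0.4833, 0.0416, 0.0079]
tool_rot: [[-0.886, -0.463, -0.003], [-0.463, 0.886, 0.0], [0.002, 0.001, -1.0]]
ft_force: [0.7, -0.6, -0.9]
width: 0.0478
gripper_force: 41.8
```

```bash
python3 - <<'E'
from h import *
plan(.4855,.0408,.0275,117.6)
E
```

```text
t 19.65 pos [0.4833 0.0416 0.0079] yaw 117.6 j6 -0.55 goal j6deg -23 | roll -0.0 shift [-0.0016 -0.0017  0.0214] noroll [-0.0016 -0.0017  0.0214]
```

>>> {"name": "play_rows", "arguments": {"steps": [[0,-0.001,-0.001,0.008,0],[0,0,0,0.007,0],[0,0,0,0.004,0],[0,0,0,0.002,0],[0,0,0,0,0],[0,0,0,0,0],[0,0,0,0,0]]}}

```text
time: 20.35
position: [0.4861, 0.041, -0.0123]
tool_rot: [[-0.886, -0.463, 0.0], [-0.463, 0.886, -0.0], [-0.0, -0.0, -1.0]]
ft_force: [-0.2, 0.5, -1.5]
width: 0.0478
gripper_force: 41.8
```

>>> {"name": "play_rows", "arguments": {"steps": [[0,0,0,0.001,0],[0,0,0,0.001,0],[0,0,0,0,0],[0,0,0,0,0],[0.8,0,0,0,0],[1,0,0,0,0],[1,0,0,0,0],[1,0,0,0,0],[1,0,0,-0.03,0],[1,0,0,-0.04,0],[1,0,0,-0.05,0],[0.5,0,0,0,0]]}}

```text
time: 21.55
position: [0.4907, 0.0408, 0.1114]
tool_rot: [[-0.886, -0.463, 0.01], [-0.463, 0.886, -0.001], [-0.009, -0.005, -1.0]]
ft_force: [1.0, -0.7, 0.2]
width: 0.0733
gripper_force: 0.0
```

```bash
python3 - <<'E'
from h import *
from cell import *
c=camera('wrist');W=fworld(c)
m=(np.hypot(W[...,0]-.484,W[...,1]-.041)<.04)&(W[...,2]>.06)&(W[...,2]<.08)
(x,y),r=cv2.minEnclosingCircle((W[m][:,:2]*1000).astype(np.float32));print(x,y,r,np.median(W[m][:,2]))
plan(.474,-.147,.1,110)
E
```

```text
483.8282470703125 40.1275634765625 24.00218963623047 0.06856386617602477
t 21.6 pos [0.489  0.0409 0.1087] yaw 117.6 j6 -0.55 goal j6deg -37 | roll 0.132 shift [ 0.0786 -0.1713  0.0497] noroll [ 0.1005 -0.1594  0.0497]
```

>>> {"name": "play_rows", "arguments": {"steps": [[0.5,0,0,0,0.132],[0.5,0.012,-0.026,0,0],[0.5,0.018,-0.039,0,0],[0.5,0.018,-0.039,0,0],[0.5,0.018,-0.039,0,0],[0.5,0.0126,-0.0283,0,0],[0.5,0,0,0.03,0],[0.5,0,0,0.02,0],[0.5,0,0,0,0],[0.5,0,0,0,0],[0.5,0,0,0,0]]}}

```text
time: 22.7
position: [0.4712, -0.1468, 0.0561]
tool_rot: [[-0.939, -0.343, 0.001], [-0.343, 0.939, -0.0], [-0.0, -0.0, -1.0]]
ft_force: [0.7, -0.1, -0.4]
width: 0.0426
gripper_force: 0.0
```

```bash
python3 - <<'E'
from h import *
from cell import *
c=camera('wrist');W=fworld(c);im=c['color'];hsv=cv2.cvtColor(im,cv2.COLOR_RGB2HSV).astype(int);H,S,V=hsv[...,0],hsv[...,1],hsv[...,2]
m=(np.hypot(W[...,0]-.474,W[...,1]+.147)<.045)&(W[...,2]>.009)&(W[...,2]<.02);P=W[m];print('eraser',rect(P),len(P),np.median(P[:,2]))
m=(H>100)&(H<125)&(S>120)&(W[...,2]<.03)&(np.hypot(W[...,0]-.44,W[...,1]+.098)<.06);P=W[m];print('handle',rect(P),len(P),P[:,2].max())
m=(np.hypot(W[...,0]-.38,W[...,1]+.115)<.06)&(W[...,2]>.0035)&(W[...,2]<.03)&(W[...,1]<-.09)&(W[...,0]<.41);P=W[m];print('blade',rect(P),len(P))
plan(.474,-.147,.02,110)
cv2.imwrite('pics/w5.png',im[:,:,::-1])
E
```

```text
eraser (array([ 473.4, -150.5]), array([56.2, 22.6]), 23.4) 1975 0.01174244725185944
handle (array([ 437. , -101.1]), array([69.8, 19.2]), 19.7) 1815 0.02079605893228786
blade (array([ 378.3, -117.9]), array([69.9, 13.8]), 18.7) 500
t 22.75 pos [ 0.4715 -0.1469  0.0564] yaw 110.0 j6 -0.8 goal j6deg -37 | roll 0.001 shift [-0.0023 -0.0009  0.0774] noroll [-0.0023 -0.0009  0.0774]
```

View pics/w5.png

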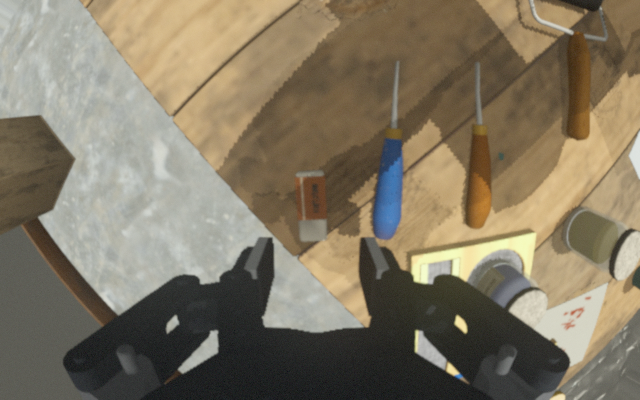

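Wrist view: eraser at (312,205), blue gouge handle at (389,190), brown gouge at (480,180). The eraser's measured size is 56 x 23, as it should be.

```bash
python3 -c "
from h import *
plan(.4737,-.1498,.006,113.2)"
```

```text
t 22.75 pos [ 0.4715 -0.1469  0.0564] yaw 110.0 j6 -0.8 goal j6deg -41 | roll -0.055 shift [-0.0008 -0.0035  0.0914] noroll [-0.001  -0.0034  0.0914]
```

>>> {"name": "play_rows", "arguments": {"steps": [[0.5,0,0,0.02,-0.055],[0.5,-0.001,-0.0035,0.03,0],[0.5,0,0,0.02,0],[0.5,0,0,0.01,0],[0.5,0,0,0.008,0],[0.5,0,0,0.003,0],[0.5,0,0,0,0],[0.5,0,0,0,0]]}}

```text
time: 23.55
position: [0.4737, -0.1499, -0.0347]
tool_rot: [[-0.919, -0.393, 0.001], [-0.393, 0.919, -0.001], [-0.001, -0.001, -1.0]]
ft_force: [0.0, -0.5, 0.2]
width: 0.0428
gripper_force: 0.0
```

```bash
python3 -c "
from h import *
plan(.4737,-.1498,.006,113.2)"
```

```text
t 23.55 pos [ 0.4737 -0.1499 -0.0347] yaw 113.2 j6 -0.86 goal j6deg -41 | roll -0.001 shift [-0.0001  0.0001  0.0003] noroll [-0.0001  0.0001  0.0003]
```

>>> {"name": "play_rows", "arguments": {"steps": [[0,0,0,0.001,0],[0,0,0,0,0],[0,0,0,0,0],[0,0,0,0,0],[0,0,0,0,0],[0,0,0,0,0],[0,0,0,-0.02,0],[0,0,0,-0.05,0],[0,0,0,-0.05,0],[0,0,0,-0.02,0],[0,0,0,0,0],[0,0,0,0,0]], "grip_force": 30}}

```text
time: 24.75
position: [0.4729, -0.1496, 0.1034]
tool_rot: [[-0.919, -0.393, 0.0], [-0.393, 0.919, -0.0], [-0.0, -0.0, -1.0]]
ft_force: [-0.2, 0.8, -0.4]
width: 0.0216
gripper_force: 29.6
```

```bash
python3 -c "
from h import *
plan(.5533,.077,.14,117.6)"
```

```text
t 24.75 pos [ 0.4729 -0.1496  0.1034] yaw 113.2 j6 -0.86 goal j6deg -20 | roll -0.078 shift [-0.1762  0.1636  0.0044] noroll [-0.1631  0.1767  0.0044]
```

>>> {"name": "play_rows", "arguments": {"steps": [[0,0,0,0,-0.078],[0,-0.02,0.0186,0,0],[0,-0.03,0.0279,0,0],[0,-0.035,0.0325,0,0],[0,-0.035,0.0325,0,0],[0,-0.03,0.0279,0,0],[0,-0.0262,0.0242,0,0],[0,0,0,0.03,0],[0,0,0,0.04,0],[0,0,0,0.03,0],[0,0,0,0,0],[0,0,0,0,0]]}}

```text
time: 25.95
position: [0.5515, 0.0769, 0.0022]
tool_rot: [[-0.886, -0.464, -0.004], [-0.464, 0.886, -0.0], [0.004, 0.002, -1.0]]
ft_force: [0.8, 0.2, 0.7]
width: 0.0219
gripper_force: 29.6
```

```bash
python3 -c "
from h import *
plan(.5533,.077,.0135,117.6)"
```

```text
t 25.95 pos [0.5515 0.0769 0.0022] yaw 117.6 j6 -0.48 goal j6deg -20 | roll 0.0 shift [-0.0017 -0.0008  0.0297] noroll [-0.0017 -0.0008  0.0297]
```

>>> {"name": "play_rows", "arguments": {"steps": [[0,0,0,0.012,0],[0,0,0,0.01,0],[0,0,0,0.005,0],[0,0,0,0.002,0],[0,0,0,0,0],[0,0,0,0,0],[0,0,0,0,0]]}}

```text
time: 26.65
position: [0.5536, 0.077, -0.025]
tool_rot: [[-0.886, -0.464, 0.001], [-0.464, 0.886, -0.0], [-0.001, -0.0, -1.0]]
ft_force: [-0.1, -0.1, -0.5]
width: 0.0216
gripper_force: 29.6
```

>>> {"name": "play_rows", "arguments": {"steps": [[0,0,0,0.002,0],[0,0,0,0.001,0],[0,0,0,0,0],[0,0,0,0,0]]}}

```text
time: 27.05
position: [0.5532, 0.077, -0.0285]
tool_rot: [[-0.886, -0.464, -0.0], [-0.464, 0.886, -0.0], [0.0, 0.0, -1.0]]
ft_force: [0.3, 0.2, -1.2]
width: 0.0216
gripper_force: 29.6
```

>>> {"name": "play_rows", "arguments": {"steps": [[0.5,0,0,0,0],[0.5,0,0,0,0],[0.5,0,0,0,0],[0.5,0,0,-0.03,0],[0.5,0,0,-0.05,0],[0.5,0,0,-0.05,0],[0.5,0,0,0,0],[0.5,0,0,0,0]]}}

```text
time: 27.85
position: [0.5545, 0.077, 0.1032]
tool_rot: [[-0.886, -0.464, 0.003], [-0.464, 0.886, -0.0], [-0.003, -0.002, -1.0]]
ft_force: [0.1, 0.2, -0.2]
width: 0.0426
gripper_force: 0.0
```

```bash
python3 - <<'E'
from h import *
from cell import *
c=camera('wrist');W=fworld(c);im=c['color']
m=(np.hypot(W[...,0]-.5533,W[...,1]-.077)<.04)&(W[...,2]>.016)&(W[...,2]<.024);P=W[m];print('eraser',rect(P),len(P),np.median(P[:,2]))
plan(.431,-.1028,.1,109)
E
```

```text
eraser (array([553.3,  76.2]), array([53.7, 22.4]), 28.2) 1468 0.018727722111330433
t 27.9 pos [0.553  0.077  0.1016] yaw 117.6 j6 -0.48 goal j6deg -32 | roll 0.151 shift [ 0.1739 -0.1302  0.0425] noroll [ 0.1915 -0.1027  0.0425]
```

>>> {"name": "play_rows", "arguments": {"steps": [[0.5,0,0,0,0.135],[0.5,0.02,-0.015,0,0],[0.5,0.036,-0.027,0,0],[0.5,0.036,-0.027,0,0],[0.5,0.036,-0.027,0,0],[0.5,0.0259,-0.0192,0,0],[0.5,0.02,-0.015,0,0],[0.5,0,0,0,0],[0.5,0,0,0,0],[0.5,0,0,0,0]]}}

```text
time: 28.9
position: [0.4339, -0.1038, 0.1008]
tool_rot: [[-0.94, -0.341, -0.001], [-0.341, 0.94, 0.001], [0.001, 0.001, -1.0]]
ft_force: [0.2, -0.1, 0.0]
width: 0.0423
gripper_force: 0.0
```

```bash
python3 - <<'E'
from h import *
from cell import *
c=camera('wrist');W=fworld(c);im=c['color'];hsv=cv2.cvtColor(im,cv2.COLOR_RGB2HSV).astype(int);H,S,V=hsv[...,0],hsv[...,1],hsv[...,2]
th=np.radians(18);ey=np.array([np.cos(th),np.sin(th)]);ex=np.array([ey[1],-ey[0]]);o=np.array([.412,-.108])
L=W[...,:2]-o;a=L@ey;b=L@ex
m=(abs(b)<.025)&(abs(a)<.09)&(W[...,2]>.0035)&(W[...,2]<.03);m=comp(m,*np.argwhere(m).mean(0)[::-1]);P=W[m];print('whole',rect(P),len(P),P[:,2].max(),a[m].min(),a[m].max())
mb=(H>100)&(H<125)&(S>120)&(abs(b)<.03)&(abs(a)<.1);print('handle',rect(W[mb]),a[mb].min(),a[mb].max())
for t in np.arange(-.07,.08,.01):
    k=m&(abs(a-t)<.005)
    if k.any(): print(round(t,3),(b[k].min()*1e3).round(1),(b[k].max()*1e3).round(1),(W[k][:,2].max()*1e3).round(1))
plan(.431,-.1028,.1,108)
cv2.imwrite('pics/w6.png',im[:,:,::-1])
E
```

```text
whole (array([ 430.4, -103.2]), array([100.2,  21.4]), 20.3) 1878 0.020471485339649893 -0.031260182076510754 0.06882804416004241
handle (array([416.8, -96.2]), array([104.4,  33.8]), 15.8) -0.044564211925583096 0.06005801907901413
-0.03 -2.4 -0.5 6.2
-0.02 -7.1 5.4 10.9
-0.01 -7.6 5.9 12.4
0.0 -8.9 6.6 14.1
0.01 -9.2 8.0 16.2
0.02 -9.6 9.5 18.0
0.03 -10.0 9.5 19.0
0.04 -10.5 10.1 19.6
0.05 -10.8 10.7 20.5
0.06 -10.1 9.5 18.7
0.07 -8.8 8.4 15.0
t 28.95 pos [ 0.4341 -0.1038  0.101 ] yaw 110.0 j6 -0.75 goal j6deg -31 | roll 0.034 shift [0.0026 0.0018 0.042 ] noroll [0.0026 0.0019 0.042 ]
```

View pics/w6.png

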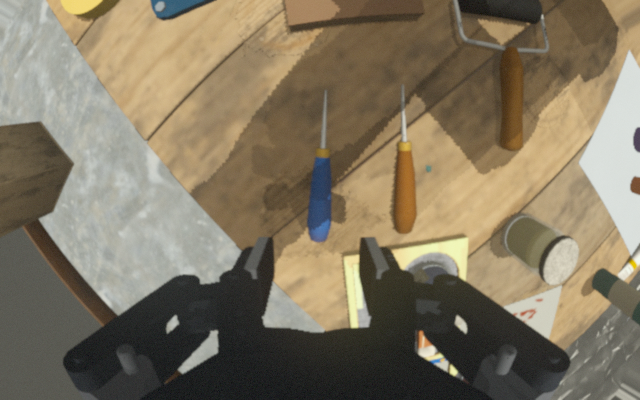

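The gouge lies along the tool axis at (320,195), well away from the brown one at (404,190). Gripping at y +20.

```bash
python3 -c "
from h import *
plan(.431,-.1018,.005,108.2)"
```

```text
t 28.95 pos [ 0.4341 -0.1038  0.101 ] yaw 110.0 j6 -0.75 goal j6deg -31 | roll 0.031 shift [0.0022 0.0027 0.137 ] noroll [0.0022 0.0028 0.137 ]
```

>>> {"name": "play_rows", "arguments": {"steps": [[0.5,0,0,0.03,0.031],[0.5,0.002,0.0027,0.04,0],[0.5,0,0,0.035,0],[0.5,0,0,0.02,0],[0.5,0,0,0.009,0],[0.5,0,0,0.003,0],[0.5,0,0,0,0],[0.5,0,0,0,0]]}}

```text
time: 29.75
position: [0.4324, -0.1029, -0.0345]
tool_rot: [[-0.95, -0.311, 0.002], [-0.311, 0.95, -0.001], [-0.001, -0.001, -1.0]]
ft_force: [0.2, -0.4, -0.1]
width: 0.043
gripper_force: 0.0
```

>>> {"name": "play_rows", "arguments": {"steps": [[0,0,0,0,0],[0,0,0,0,0],[0,0,0,0,0],[0,0,0,0,0],[0,0,0,0,0],[0,0,0,0,0]], "grip_force": 50}}

```text
time: 30.35
position: [0.4321, -0.1028, -0.0344]
tool_rot: [[-0.95, -0.311, 0.002], [-0.311, 0.95, -0.0], [-0.002, -0.001, -1.0]]
ft_force: [-0.2, 1.0, 7.3]
width: 0.0165
gripper_force: 48.4
```

>>> {"name": "play_rows", "arguments": {"steps": [[0,0,0,-0.02,0],[0,0,0,-0.05,0],[0,0,0,-0.05,0],[0,0,0,-0.03,0],[0,0,0,0,0],[0,0,0,0,0]]}}

```text
time: 30.95
position: [0.4318, -0.1029, 0.1152]
tool_rot: [[-0.95, -0.311, 0.002], [-0.311, 0.95, -0.001], [-0.002, -0.001, -1.0]]
ft_force: [-1.1, 0.9, -1.2]
width: 0.0161
gripper_force: 48.7
```

```bash
python3 - <<'E'
from h import *
plan(.567,.015,.154,117.6)
from cell import *
c=camera('side');cv2.imwrite('pics/s7.png',cv2.resize(c['color'][120:310,200:470,::-1],None,fx=2.8,fy=2.8))
E
```

```text
t 30.95 pos [ 0.4318 -0.1029  0.1152] yaw 108.1 j6 -0.72 goal j6deg -26 | roll -0.166 shift [-0.1745  0.0418  0.0024] noroll [-0.1652  0.07    0.0024]
```

View pics/s7.png

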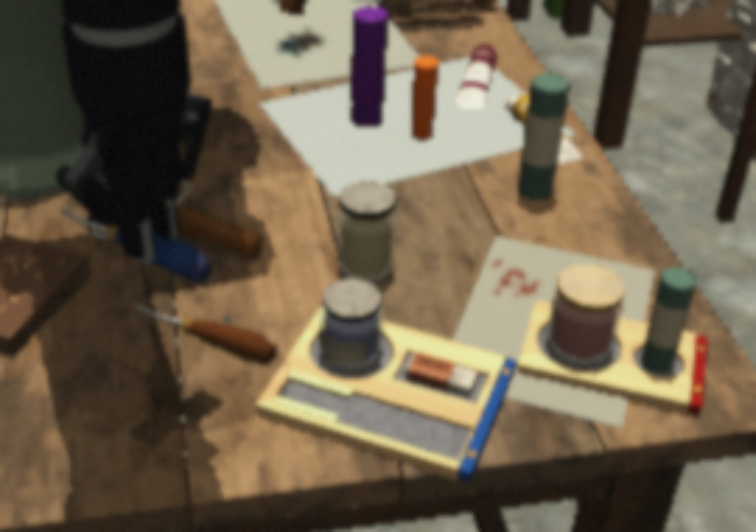

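Gouge is held level at (165,250). The other four objects sit in their recesses in this view.

>>> {"name": "play_rows", "arguments": {"steps": [[0,0,0,0,-0.083],[0,0,0,0,-0.083],[0,-0.025,0.006,0,0],[0,-0.04,0.0096,0,0],[0,-0.045,0.0108,0,0],[0,-0.04,0.0096,0,0],[0,-0.0245,0.0058,0,0],[0,0,0,0.03,0],[0,0,0,0.04,0],[0,0,0,0.03,0],[0,0,0,0,0],[0,0,0,0,0]]}}

```text
time: 32.2
position: [0.5649, 0.0154, 0.0133]
tool_rot: [[-0.886, -0.464, -0.004], [-0.464, 0.886, 0.0], [0.003, 0.002, -1.0]]
ft_force: [0.4, 0.1, 1.0]
width: 0.0161
gripper_force: 48.7
```

```bash
python3 - <<'E'
from h import *
plan(.5675,.0153,.014,117.6)
from cell import *
c=camera('wrist');cv2.imwrite('pics/w8.png',c['color'][:,:,::-1])
E
```

```text
t 32.2 pos [0.5649 0.0154 0.0133] yaw 117.6 j6 -0.59 goal j6deg -26 | roll 0.0 shift [-0.0024 -0.0014  0.0402] noroll [-0.0024 -0.0014  0.0402]
```

View pics/w8.png

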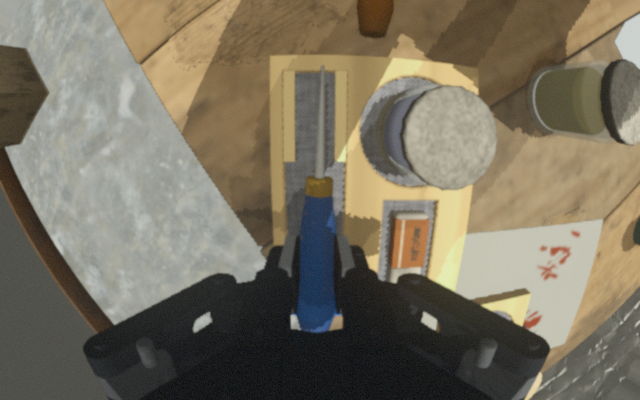

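Wrist view: the gouge is lined up with the trough, blade at (320,110) between the trough walls at 295 and 335. Lowering.

>>> {"name": "play_rows", "arguments": {"steps": [[0,-0.001,-0.001,0.015,0],[0,0,0,0.012,0],[0,0,0,0.008,0],[0,0,0,0.003,0],[0,0,0,0,0],[0,0,0,0,0],[0,0,0,0,0]]}}

```text
time: 32.95
position: [0.5684, 0.0148, -0.0229]
tool_rot: [[-0.886, -0.464, 0.001], [-0.464, 0.886, -0.0], [-0.001, -0.0, -1.0]]
ft_force: [-0.2, 0.2, -1.0]
width: 0.0168
gripper_force: 48.7
```

>>> {"name": "play_rows", "arguments": {"steps": [[0,0,0,0.003,0],[0,0,0,0.001,0],[0,0,0,0,0],[0,0,0,0,0]]}}

```text
time: 33.35
position: [0.568, 0.0149, -0.0273]
tool_rot: [[-0.886, -0.464, 0.0], [-0.464, 0.886, -0.0], [-0.0, -0.0, -1.0]]
ft_force: [-0.5, -0.0, 1.3]
width: 0.0164
gripper_force: 49.0
```

>>> {"name": "play_rows", "arguments": {"steps": [[0.4,0,0,0,0],[0.4,0,0,0,0],[0.4,0,0,0,0],[0.4,0,0,-0.03,0],[0.4,0,0,-0.05,0],[0.4,0,0,-0.05,0],[0.4,0,-0.05,-0.03,0],[0.4,0.04,-0.03,0,0],[0.4,0.04,-0.03,0,0],[0.4,0.04,-0.03,0,0],[0.4,0,0,0,0],[0.4,0,0,0,0]]}}

```text
time: 34.55
position: [0.5228, -0.1595, 0.1284]
tool_rot: [[-0.887, -0.461, 0.0], [-0.461, 0.887, 0.0], [-0.0, 0.0, -1.0]]
ft_force: [-0.9, 0.2, 0.2]
width: 0.0342
gripper_force: 0.0
```

```bash
python3 - <<'E'
from h import *
from cell import *
s=sense();print(s['time'],s['position'])
c=camera('wrist');W=fworld(c);im=c['color']
th=np.radians(27.5);ey=np.array([np.cos(th),np.sin(th)]);ex=np.array([ey[1],-ey[0]])
L=W[...,:2]-np.array([.5494,.0059]);a=L@ey;b=L@ex
m=(abs(b)<.018)&(abs(a)<.078)&(W[...,2]>.0145)&(W[...,2]<.05)
print('handle',rect(W[m]),W[m][:,2].max(),a[m].min(),a[m].max(),b[m].min(),b[m].max())
t=camera('top')['color'][80:260,180:460]
o=np.zeros((600,640,3),np.uint8);o[:400]=im;o[400:,:311]=cv2.resize(t,(311,200))
sd=camera('side')['color'][180:300,280:470];o[400:,320:]=cv2.resize(sd,(320,200))
cv2.imwrite('pics/f.png',o[:,:,::-1])
E
```

```text
34.55 [ 0.52275551 -0.15953451  0.12837125]
handle (array([540.2,   1.7]), array([17.4, 13. ]), 21.4) 0.019283475753518856 -0.019226169487543975 -0.0007307992711536888 -0.006057068030359554 0.006584570819229083
```

View pics/f.png

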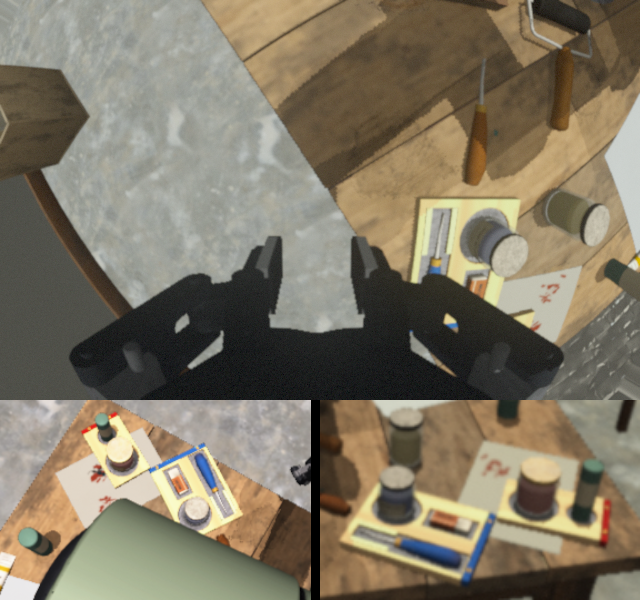

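Everything sits in its recess: gouge in the trough at (437,245) with its handle to the blue end, and both bystanders untouched. One numeric check of the gouge, then hand in.

```bash
python3 - <<'E'
from h import *
from cell import *
c=camera('top');hsv=cv2.cvtColor(c['color'],cv2.COLOR_RGB2HSV).astype(int);H,S=hsv[...,0],hsv[...,1]
v,u=np.mgrid[:400,:640];P=cast(c,np.c_[u.ravel(),v.ravel()],.018).reshape(400,640,3);W=world(c)
th=np.radians(27.5);ey=np.array([np.cos(th),np.sin(th)]);ex=np.array([ey[1],-ey[0]])
L=P[...,:2]-np.array([.5494,.0059]);a=L@ey;b=L@ex
m=(H>100)&(H<125)&(S>120)&(abs(b)<.018)&(a<.076)&(a>-.08)
print(rect(P[m]),m.sum(),a[m].min(),a[m].max(),b[m].mean(),np.median(W[m][:,2]),W[m][:,2].max())
ok=a[m].max()<.078 and abs(b[m].mean())<.006 and np.median(W[m][:,2])<.03
if ok: print(close_job())
E
```

```text
(array([574.5,  18.4]), array([74.1, 19.8]), 26.0) 242 -0.00886409334356177 0.0651275481252323 0.00012189252600340995 0.022379999906444153 1.0404454656516775
the job is handed in; nothing more can be done
None
```

I placed all five items in their recesses, with the gouge's handle to the blue end and both bystanders left alone, and handed the job in at about 35 s; no verdict came back. My first try at the pink jar pressed on its lid with about 44 N, because the real fingertips sit 41 mm short of the reported TCP. The jar stayed upright, and I corrected for that offset in every later move.

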